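Tighten the monitor-mast clamp screw to its mark with the T-handle hex key

TASK

Take the red T-handle hex key out of its wooden stand and seat it fully home in the hex socket of the clamp screw on the monitor-mast foot, feeling for the flats with light pressure and never forcing it. Only once it is fully home, turn the screw clockwise until the yellow line on its head meets the yellow pointer on the foot, then let go and leave the key standing fully home in the screw. Do not disturb the other things on the bench.

Things in the scene. Friction and masses are not known exactly. Their poses are not given: they have to be found in the camera images.
- key: T-handle hex key, 0.25 kg, 99 mm tall, upright in the stand at the start. Origin at its lower tip, z up its axis. Red crossbar on top, 75 to 99 mm above the tip, 90 mm long along x, 20 mm wide along y: grip it across y from above. Below it a round 16 mm shank, a black collar 36 mm across (46 to 51 mm above the tip), then the steel hexagon. It lifts straight out
- key_tip (a point): the key's lower tip, same point and axes as the key's origin. The lowest 6 mm is a lead-in cone, 10 mm across at the tip and 18 mm at its top; above it the hexagon, 19 mm across flats, two of its flats facing along the key's +x and -x
- holder: light wooden stand, 75 x 75 x 49 mm, fixed to the bench, one round 26 mm hole straight down through its middle; the key's collar rests on its top, the key's tip hanging 3 mm above the bench. Origin under its centre at bench height
- foot: grey steel mast foot fixed to the bench, 22 mm thick, 90 mm wide, from -110 to +45 mm along its x. Origin at bench height under the screw's axis. At x = -75 mm a dark pole sleeve 52 mm across, top 62 mm above the bench. At x = 25 to 35 mm a yellow pointer 4 mm wide, 40.5 mm high. Round steel screw head 44 mm across, rim 42.5 mm above the bench
- socket_floor (a point): centre of the floor of the screw's hex socket, on the screw's vertical axis, 24 mm above the bench; axes as the foot. Socket 20 mm across flats, 18 mm deep, mouth 42 mm above the bench. Home = the key's tip on this floor. If the flats do not match, only the cone enters (tip stops 12 mm above the floor): turn the key up to 30 degrees till it drops. Matched: about 6 degrees of play each way
- screw (a joint): screw angle in rad, growing clockwise seen from above; starts at 0 to 0.3. At 1.25 the yellow line on the head meets the yellow pointer on the foot. Stiff (about 0.12 N m), stays where it is left, turns from -0.6 to 2.3. The socket's flats lie at an arbitrary angle to the yellow line, different every time: this value does not tell where the flats are
- drive: bystander: aluminium hard drive 102 x 147 x 26 mm, origin under its centre
- mouse: bystander: black computer mouse 105 x 60 x 30 mm, origin under its centre
- jar: bystander: small clear jar with blue lid, 50 mm across, 55 mm tall, origin under its centre
- driver: bystander: screwdriver with orange handle, 200 mm long, lying flat, origin under its middle
Mind the look-alikes: they are no part of the job. Of the things that look like the key, the largest one is meant. There is more than one size of the foot; the one meant has the size given above.

How it is judged (in metres and radians):
On the way, in this order (a step that is already met when the one before it is completed fails the run):
1. the key is fully home in the socket before the screw is turned (z of key_tip in the frame of socket_floor below 0.0025 m and horizontal distance between key_tip and socket_floor below 0.004 m and value of joint screw below 0.6 rad), for 0.2 s.
2. the screw is turned to the pointer with the key still fully home (z of key_tip in the frame of socket_floor below 0.004 m and horizontal distance between key_tip and socket_floor below 0.004 m and value of joint screw between 1.09 and 1.41 rad), for 0.2 s.
At the end, for the whole second after the job is handed in: the screw stands at 1.25 rad within 0.16 rad (its yellow line meets the pointer); the key stands in the socket, tip within 3 mm of the floor and 4 mm of the axis, tilted less than 0.15 rad, released and at rest (z of key_tip in the frame of socket_floor below 0.003 m and horizontal distance between key_tip and socket_floor below 0.004 m and value of joint screw between 1.09 and 1.41 rad and angle between key's own z axis and vertical below 0.15 rad and linear speed of key below 0.02 m/s and contact force between the fingers and key below 0.1 N); the robot touches nothing.
It fails at once if the key is forced: more than 40 N between key and foot or screw (contact force between key and foot above 40 N).
It fails at once if the screw is turned (between 0.6 and 1.05 rad) without the key fully home (tip more than 4 mm above the floor) (value of joint screw between 0.6 and 1.05 rad and not (z of key_tip in the frame of socket_floor below 0.004 m and horizontal distance between key_tip and socket_floor below 0.004 m)).
It fails at once if the screw is turned well past the pointer (value of joint screw above 1.5 rad).
It fails at once if a bystander is moved more than 20 mm (distance of any of drive, mouse, jar, driver from where it was at the start of the episode above 0.02 m).
It also fails if it takes over 72 s, if anything falls off the work surface, if the arm or the gripper's body presses on something with over 40 N, if the wrist force passes 120 N, or if a joint passes its speed limit or range.

ROBOT

A 6-joint arm with a two-finger parallel gripper is mounted at the origin on the work surface. World frame = base frame: x ahead of the robot, y to its left, z up, the work surface at z = 0. Lengths are in mm, angles in rad, forces in N, time in s.
With the tool pointing down it reaches from about 400 to 925 mm from the base axis. Payload 12.5 kg.
Tool frame: the origin (TCP) lies where the fingers leave the gripper's body, on its centre line; the fingertips stand 78 mm ahead of it and the grasp point (between the pads) lies 59 mm ahead of it (env.tip_extent is the distance from the TCP to the fingertips, in mm); z points along the fingers, y is the direction in which the jaws open and shut (so a half turn about z gives the same grasp; the last joint's range is limited). The gripper opens to 95 mm and grips with 3 to 60 N. Pads are 20 mm wide; open, the fingers measure 119 mm over their backs; the gripper's body (75 mm by 180 mm) begins 59 mm behind the grasp point.
Start: joints at [-0.106, 0.491, 1.559, -0, 1.092, -0.106], TCP at [625.01, 0.022, 292.261] pointing down, gripper open.
Joint ranges: [-3.1, 3.1], [-0.84, 2.19], [0.05, 2.79], [-1.13, 4.28], [0.06, 2.93], [-2.69, 2.69]. Speed limits (rad/s): [2.22, 2.22, 2.79, 3.14, 3.14, 3.14].

INTERFACE

Orientations are given as [roll, pitch, yaw] about the fixed x, y, z axes, in that order (R = Rz(yaw) Ry(pitch) Rx(roll)).
In Python, from cell import env gives the robot as it stands. The module is installed in compiled form; this text tells all that it offers.
- The arm moves only by the tool play_rows, never from a script. Its argument "targets" is a list of rows, each an object with "linear": the shift along the tool's x, y, z in mm, a list of three; "turn": the turn about the tool's z in rad. A call has 1 to 20 rows; each row is the pose to reach, as a shift and turn from the pose commanded when the call began, along the tool's axes at that moment; what a row does not reach only later rows make up. A row lasts 1/8 s, in which the tool goes at most 62.5 mm and 10.7 degrees, less where a joint would pass 70% of its speed; a pose out of reach is approached as far as the arm can. A call with a gripper value outside its range is refused whole. "hand" is the finger opening in mm, from 0 to 95.1, set as the call begins (left out, the last holds). The fingers move at their own pace and stop on an object; the grip force is fixed at half the most. Time passes only in rows, so rows that repeat a pose let the fingers close. It gives the time, the measured TCP pose, the force and the opening at its end, in the units of the state.
- env.state(): the state, without advancing time (a new reading comes with each control period).
- env.read_camera(name): name is "scene" or "side" or "wrist"; returns (picture, depth): 384x512x3 uint8, red, green, blue; 384x512 float32, mm along the optical axis (not along the pixel's ray), 0 where there is no reading.
- env.camera_params(name): a dict with "fx", "fy", "cx", "cy" (pixels), "R" (3x3) and "t" (3): a world point X has camera coordinates R X + t. Camera axes: x right, y down, z forward; pixel columns grow to the right and rows downward; lengths in mm; the calibration is good to about 2 mm. A picture is of the moment at which its call begins: read the wrist's pose just before it. camera_params takes no time and is no camera call; for the wrist camera it gives the pose at the moment of the call.
- env.job_done(): hands the job in, once; it reports no verdict.
The state is a dict: "t": time; "joints": joint angles; "qvel": joint speeds; "tau": joint torques, N m; "eef_pos": TCP position; "tcp_rot": TCP orientation; "ft_force": force on the tool from outside, world axes, zero at the start; "moment": the same for the moment, N m; "opening": opening from 0.0 (shut) to 1.0 (fully open).
Only numpy, scipy, OpenCV 4.12 (cv2) and the standard library are available. Lean on these libraries where they do the work, as an engineer would, in place of code of your own. Each camera call takes 0.05 s, during which the arm holds its last target.

## Working session

There is one attempt and no reset: what is moved stays moved. The work goes in short steps, Python scripts to look and compute and a tool call to move; the robot and the scene stay as the last step left them, time stands still between calls to the robot, and variables do not carry over. Pictures are saved under pics/ and viewed, and the job is handed in when it is done.

Besides the shell and the picture viewer there is one more tool, called after "Call:" in YAML: its name, and indented under it one key for each argument. play_rows: Moves the arm, as the interface text tells. Its arguments: {"type":"object","properties":{"targets":{"type":"array","items":{"type":"object","properties":{"linear":{"type":"array","items":{"type":"number"}},"turn":{"type":"number"}}}},"hand":{"type":"number"}},"required":["targets"]}

```bash
mkdir -p pics
cat > h.py <<'E'
import numpy as np, cv2
from cell import env
def snap(n,f):
    p=env.camera_params(n); im,d=env.read_camera(n)
    cv2.imwrite(f'pics/{f}.png',im[:,:,::-1]); np.savez(f'pics/{f}.npz',im=im,d=d,**{k:np.array(v) for k,v in p.items()})
    return im,d,p
def load(f):
    z=np.load(f'pics/{f}.npz'); return z['im'],z['d'],z
def ray(p,u,v,z):
    R=np.array(p['R']);t=np.array(p['t']);c=-R.T@t
    r=R.T@np.array([(u-p['cx'])/p['fx'],(v-p['cy'])/p['fy'],1.]);return c+r*(z-c[2])/r[2]
def pts(d,p):
    v,u=np.indices(d.shape);X=np.stack([(u-p['cx'])/p['fx']*d,(v-p['cy'])/p['fy']*d,d],-1)
    return (X-np.array(p['t']))@np.array(p['R'])
def proj(p,X):
    x=np.array(p['R'])@np.array(X)+np.array(p['t']);return x[0]/x[2]*p['fx']+p['cx'],x[1]/x[2]*p['fy']+p['cy']
E
python3 - <<'E'
from h import *
for n in('scene','side','wrist'):
    im,d,p=snap(n,n+'0'); print(n,p['fx'],-np.array(p['R']).T@p['t'])
print(env.state(),env.tip_extent)
E
```

```text
scene 426.36911831863847 [1064.56675081 -129.22790878  926.12982321]
side 496.53401846443165 [ 393.9371181  1133.29671732  872.97365931]
wrist 286.1556017529265 [626.21891989  69.51499524 385.00186799]
{'t': 0.15, 'joints': array([-1.05616371e-01,  4.91441965e-01,  1.55933207e+00,  2.33817012e-05,
        1.09170618e+00, -1.05570212e-01]), 'qvel': array([-0.00031398, -0.00077067, -0.00028612, -0.00023457, -0.00075232,
       -0.0004565 ]), 'tau': array([ 3.16444048e-04, -6.12899423e+01, -2.58276522e+01,  6.91918633e-02,
        4.73701756e-02, -5.07232733e-05]), 'eef_pos': array([6.24879519e+02, 2.93170736e-02, 2.91775204e+02]), 'tcp_rot': array([-3.14071222e+00, -1.14149718e-04,  1.57073933e+00]), 'ft_force': array([ 1.17796845,  0.51341537, -0.98232093]), 'moment': array([-0.02601086, -0.04248099, -0.00528367]), 'opening': 0.997934974740434} 77.60000000000001
```

View pics/scene0.png

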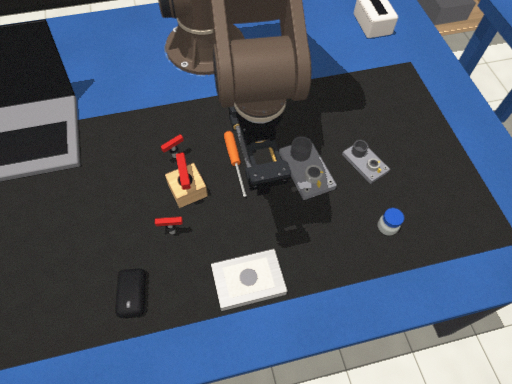

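View pics/side0.png

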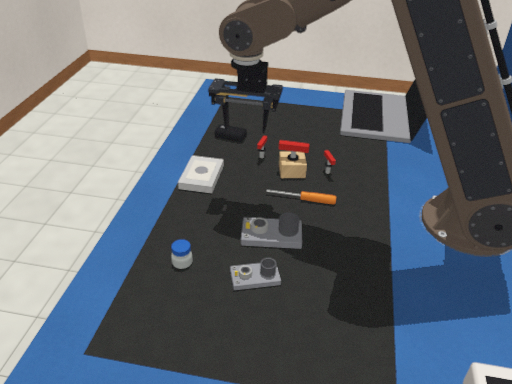

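View pics/wrist0.png

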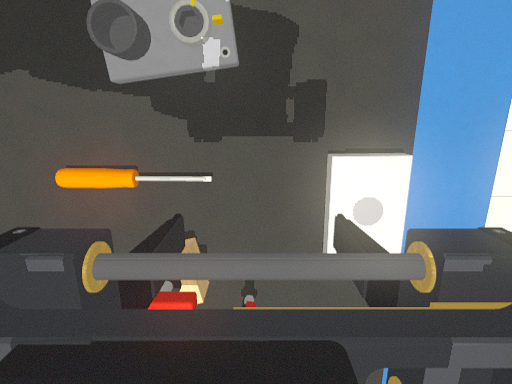

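Candidates for the key: red bars at scene (183,170), (172,143) and (168,221). Only (183,170) is in the wooden stand, and it's the largest. Candidates for the foot: scene (308,167) and (366,161), and the larger first one looks like the one meant. I'll measure both and check enlarged crops.

Run:
```python
from h import *
for f in('scene0','side0'):
    im,d,p=load(f);P=pts(d,p)
    h=cv2.cvtColor(im,cv2.COLOR_RGB2HSV)
    m=(((h[...,0]<6)|(h[...,0]>174))&(h[...,1]>180)&(h[...,2]>90)).astype(np.uint8)
    n,l,s,c=cv2.connectedComponentsWithStats(m)
    for i in range(1,n):
        if s[i,4]<30:continue
        q=P[(l==i)&(d>0)]; zt=np.percentile(q[:,2],90); t=q[abs(q[:,2]-zt)<5]
        # ray-cast the mask onto plane at top height
        print(f,'red',s[i],'ztop',zt.round(1),'mean',t.mean(0).round(1))
        r=cv2.minAreaRect(t[:,:2].astype(np.float32));print('   rect',r)
    # wood
    m=((h[...,0]>10)&(h[...,0]<25)&(h[...,1]>70)&(h[...,1]<170)&(h[...,2]>110)).astype(np.uint8)
    n,l,s,c=cv2.connectedComponentsWithStats(m)
    for i in range(1,n):
        if s[i,4]<150:continue
        q=P[(l==i)]; t=q[abs(q[:,2]-49)<5]
        if len(t)>20: print(f,'wood',s[i],cv2.minAreaRect(t[:,:2].astype(np.float32)),t[:,2].mean())
    # feet height
    for z0,z1,n in((18,26,'plate'),(38,46,'head'),(56,66,'sleeve')):
        mm=((P[...,2]>z0)&(P[...,2]<z1)&(h[...,1]<60)&(d>0)&(P[...,0]>300)&(P[...,0]<950)).astype(np.uint8)
        k,l,s,c=cv2.connectedComponentsWithStats(mm)
        for i in range(1,k):
            if s[i,4]<60:continue
            q=P[l==i];r=cv2.minAreaRect(q[:,:2].astype(np.float32));print(f,n,s[i],np.round(r[0],1),np.round(r[1],1),round(r[2],1))
S=cv2.imread('pics/scene0.png');E=cv2.imread('pics/side0.png')
cv2.imwrite('pics/crop0.png',np.hstack([cv2.resize(S[120:250,140:270],(400,400),interpolation=2),cv2.resize(S[120:220,270:400],(400,400),interpolation=2)]))
W=cv2.imread('pics/wrist0.png');cv2.imwrite('pics/cropw0.png',cv2.resize(W[0:90,80:250],(800,424),interpolation=2))
```

```text
scene0 red [161 135  22  17 162] ztop 67.2 mean [ 396.4 -158.9   65.4]
   rect ((395.4096374511719, -158.91378784179688), (14.288627624511719, 59.76995849609375), 25.161861419677734)
scene0 red [176 152  14  37 303] ztop 103.3 mean [ 506.9 -144.5  101.5]
   rect ((505.26434326171875, -144.61143493652344), (19.332853317260742, 89.03185272216797), 89.4809341430664)
scene0 red [155 217  27   9 202] ztop 67.2 mean [ 610.4 -198.1   65.5]
   rect ((610.5010375976562, -198.20046997070312), (58.371219635009766, 15.381329536437988), 81.69539642333984)
scene0 wood [165 163  42  45 946] ((504.3077087402344, -144.6660919189453), (78.6032943725586, 75.27134704589844), 13.708422660827637) 48.525831656455274
scene0 plate [   0  142   78   36 1522] [ 336.1 -497.2] [ 72.1 190.4] 0.0
scene0 plate [ 279  144   57   53 1089] [517.6 163.1] [156.7  90.6] 7.9
scene0 plate [ 211  249   76   60 1732] [767.5 -51.7] [103.  147.2] 0.7
scene0 plate [115 269  30  49 184] [ 739.7 -305.3] [ 58.5 101.3] 79.9
scene0 head [353 140  15  13  79] [502.2 308. ] [36.2 35.1] 83.3
scene0 head [305 165  18  16 165] [550.  167
[... 551 characters left out ...]
-154.81121826171875), (13.154911041259766, 59.901824951171875), 23.721914291381836)
side0 wood [279 151  28  27 608] ((499.42779541015625, -138.7297821044922), (75.57579040527344, 80.58749389648438), 11.401131629943848) 49.8255115022114
side0 plate [341  90  21  44 693] [ 332.6 -565.6] [ 64.8 348.8] 0.1
side0 plate [215 131  32   9  76] [ 726.8 -280.6] [105.4  45.7] 13.9
side0 plate [178 170  42  19 122] [762.8 -19.4] [103.6  95.4] 1.1
side0 plate [241 218  61  27 793] [514. 167.] [154.   94.5] 6.8
side0 plate [232 264  48  22 286] [526.8 325.1] [109.6  63.7] 20.4
side0 head [252 218  16  13 129] [544.9 172.4] [38.8 45. ] 11.2
side0 sleeve [279 212  21  16 141] [470.7 162.1] [49.7 51.2] 23.0
```

View pics/crop0.png

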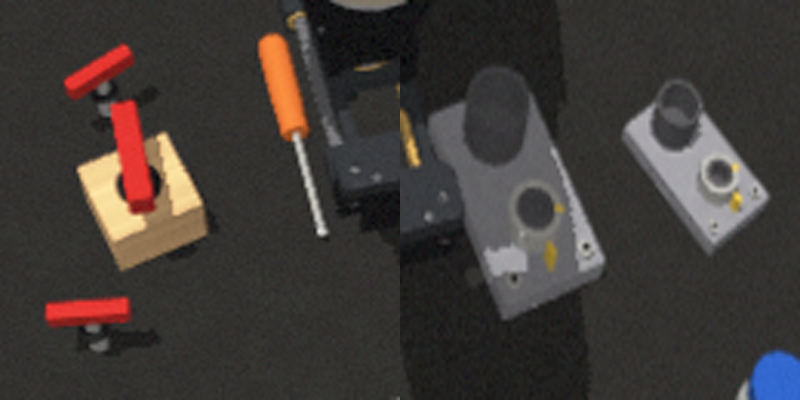

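View pics/cropw0.png

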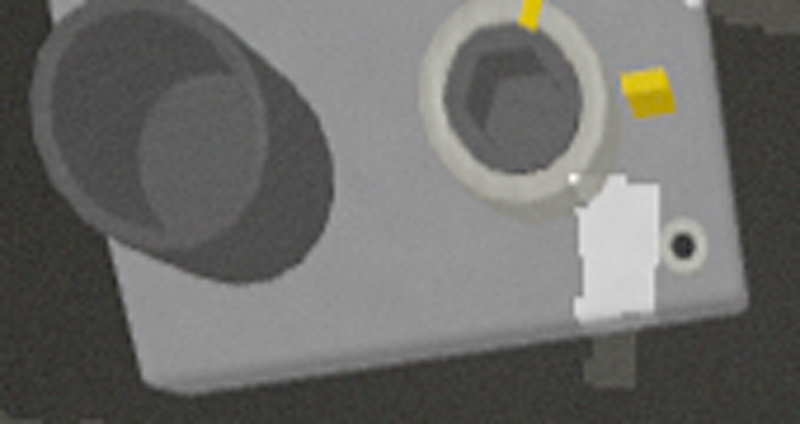

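The plate measures about 155x90 mm with a 52 mm sleeve, so the foot at scene (308,167) is the right one. The key at (183,170) has a 90 mm bar in the stand; the other two bars are about 60 mm. The wrist crop shows the socket hexagon, with the yellow line at the top and the pointer to the right. Next I'll get a closer wrist view of the socket.

Run:
```python
from h import *
p=env.camera_params('wrist');R=np.array(p['R']);s=env.state()
print('optical axis',R[2],'right',R[0],'down',R[1],'C-TCP',-R.T@p['t']-s['eef_pos'],p['cx'],p['cy'])
for n,X in(('socket',(548,170,42)),('key',(503,-142,102))): print(n,proj(p,X))
W,_,q=load('wrist0')
x=80+np.array([513,530,648])*170/800;y=np.array([100,10,95])*90/424
for a,b in zip(x,y):print(ray(q,a,b,42))
```

```text
optical axis [-8.48709437e-04 -2.50928958e-01 -9.68005133e-01] right [ 9.99999555e-01 -6.11263369e-04 -7.18307533e-04] down [-4.11461918e-04 -9.68005312e-01  2.50929365e-01] C-TCP [ 1.35209637 69.48442374 93.3062798 ] 258.6352200936465 190.83134075421117
socket (np.float64(185.87738757924254), np.float64(19.9261016989648))
key (np.float64(151.1541546167708), np.float64(307.81414981287617))
[551.23060676 168.73642393  42.        ]
[556.16812802 186.82605606  42.        ]
[582.06943935 169.72906566  42.        ]
```

Call:
play_rows:
  targets:
    - {"linear": [40,-25,40]}
    - {"linear": [80,-50,85]}
    - {"linear": [110,-70,115]}
    - {"linear": [125,-77,130]}
    - {"linear": [125,-77,130]}
    - {"linear": [125,-77,130]}
    - {"linear": [125,-77,130]}

```text
validation failed for argument at $.ta...
```

Run:
```python
from h import *
s=env.state();print(s['t'],s['eef_pos'],s['tcp_rot'],s['joints'],s['ft_force'])
im,d,p=snap('wrist','wrist1')
u,v=proj(p,(548,170,42));print(u,v)
u,v=int(u),int(v);c=im[max(v-60,0):v+60,max(0,u-60):u+60,::-1]
cv2.imwrite('pics/cropw1.png',cv2.resize(c,(600,int(600*c.shape[0]/c.shape[1])),interpolation=2));print(max(v-60,0),max(0,u-60),c.shape)
```

```text
0.15 [6.24879519e+02 2.93170736e-02 2.91775204e+02] [-3.14071222e+00 -1.14149718e-04  1.57073933e+00] [-1.05616371e-01  4.91441965e-01  1.55933207e+00  2.33817012e-05
  1.09170618e+00 -1.05570212e-01] [ 1.17796845  0.51341537 -0.98232093]
185.87738757924254 19.9261016989648
0 125 (79, 120, 3)
```

View pics/cropw1.png

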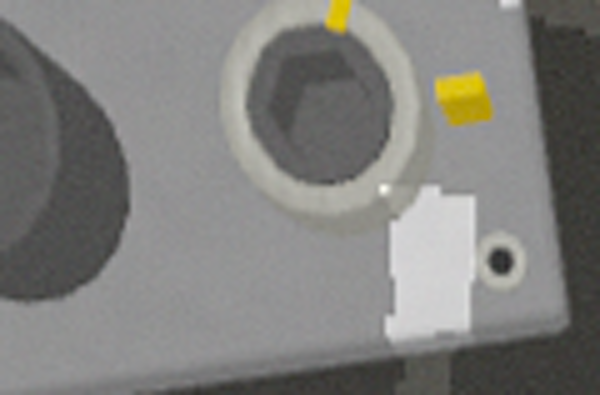

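The move was refused because the rows need a "turn" value, so the arm hasn't moved yet. I'll send it again.

Call:
play_rows:
  targets:
    - {"linear": [40,-25,40],"turn": 0}
    - {"linear": [80,-50,85],"turn": 0}
    - {"linear": [110,-70,115],"turn": 0}
    - {"linear": [125,-77,130],"turn": 0}
    - {"linear": [125,-77,130],"turn": 0}
    - {"linear": [125,-77,130],"turn": 0}
    - {"linear": [125,-77,130],"turn": 0}

```text
t: 1.08
eef_pos: [548.7, 124.3, 163.0]
tcp_rot: [3.14, -0.0, 1.57]
ft_force: [0.2, -0.1, 0.2]
opening: 1.0
```

Run:
```python
from h import *
s=env.state();print(s['t'],s['eef_pos'],s['tcp_rot'],s['joints'],s['ft_force'])
im,d,p=snap('wrist','wrist1')
u,v=proj(p,(548,170,42));print(u,v)
u,v=int(u),int(v);c=im[max(v-60,0):v+60,max(0,u-60):u+60,::-1]
cv2.imwrite('pics/cropw1b.png',cv2.resize(c,(600,int(600*c.shape[0]/c.shape[1])),interpolation=2));print(max(v-60,0),max(0,u-60),c.shape)
```

```text
1.075 [548.67097703 124.31627342 163.02248652] [ 3.14005579e+00 -1.05917440e-04  1.56982653e+00] [ 1.05426359e-01  5.67441419e-01  1.84101318e+00 -8.66540276e-05
  7.31598631e-01  1.06460673e-01] [ 0.2024121  -0.10940475  0.21112012]
255.71612967725787 149.62676554782087
89 195 (120, 120, 3)
```

View pics/cropw1b.png

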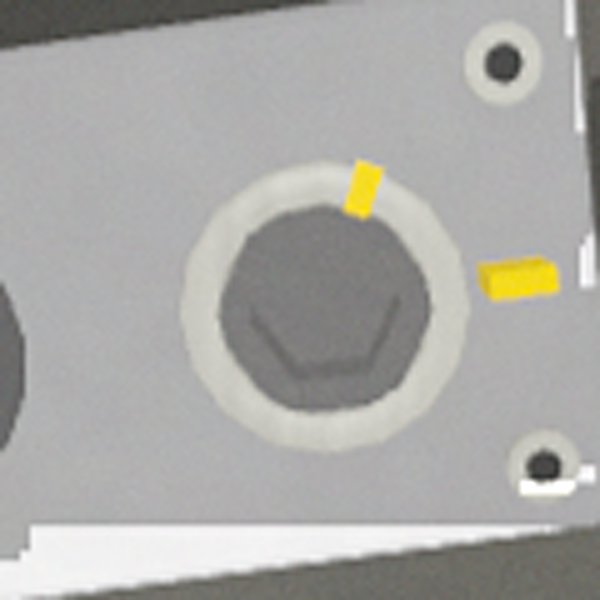

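Run:
```python
from h import *
im,d,p=load('wrist1')
h=cv2.cvtColor(im,cv2.COLOR_RGB2HSV);g=h[...,2]
# head rim circle: bright warm ring
roi=np.zeros(g.shape,np.uint8);roi[89:209,195:315]=1
y=((h[...,0]>20)&(h[...,0]<35)&(h[...,1]>150)&(roi>0)).astype(np.uint8)
n,l,s,c=cv2.connectedComponentsWithStats(y)
r=im.astype(int);warm=((r[...,0]-r[...,2]>8)&(g>150)&(roi>0)).astype(np.uint8)
warm=cv2.morphologyEx(warm,cv2.MORPH_CLOSE,np.ones((3,3)))
n2,l2,s2,c2=cv2.connectedComponentsWithStats(warm)
k=1+np.argmax(s2[1:,4]);m=(l2==k).astype(np.uint8)
cs,hi=cv2.findContours(m,cv2.RETR_CCOMP,cv2.CHAIN_APPROX_NONE)
cs=sorted(cs,key=cv2.contourArea)[::-1]
for cc in cs[:2]:
    w=np.array([ray(p,a,b,42.5)[:2] for a,b in cc[:,0]],np.float32);print('ring',cv2.fitEllipse(w),cv2.fitEllipse(cc))
C=cv2.fitEllipse(np.array([ray(p,a,b,42.5)[:2] for a,b in cs[0][:,0]],np.float32))[0]
for i in range(1,n):
    if s[i,4]<10:continue
    z=42.5 if s[i,0]+s[i,2]<290 else 40.5
    q=ray(p,*c[i],z)[:2];print('yellow',s[i],q,np.degrees(np.arctan2(q[1]-C[1],q[0]-C[0])))
gg=cv2.cvtColor(im,cv2.COLOR_RGB2GRAY)[125:178,232:285].astype(float)
gg=np.clip((gg-70)/(130-70),0,1)*255
cv2.imwrite('pics/soc1.png',cv2.resize(gg.astype(np.uint8),(583,583),interpolation=cv2.INTER_CUBIC))
print(np.median(d[145:155,255:265]), pts(d,p)[150,260])
```

```text
ring ((553.5109252929688, 169.75778198242188), (39.68235397338867, 50.83197784423828), 98.5704345703125) ((263.1669921875, 149.37362670898438), (53.49628448486328, 68.429443359375), 81.57130432128906)
ring ((550.7469482421875, 168.56195068359375), (32.21731948852539, 33.32738494873047), 176.96633911132812) ((259.4027099609375, 151.19517517089844), (43.26559829711914, 44.79733657836914), 2.3954203128814697)
yellow [264 122   7  10  48] [556.37909112 186.83834452] 80.46782943434668
yellow [291 141  16   8  96] [579.58269963 173.84332241] 8.906026359799018
230.74316 [551.30309456 167.75162202  24.50796205]
```

View pics/soc1.png

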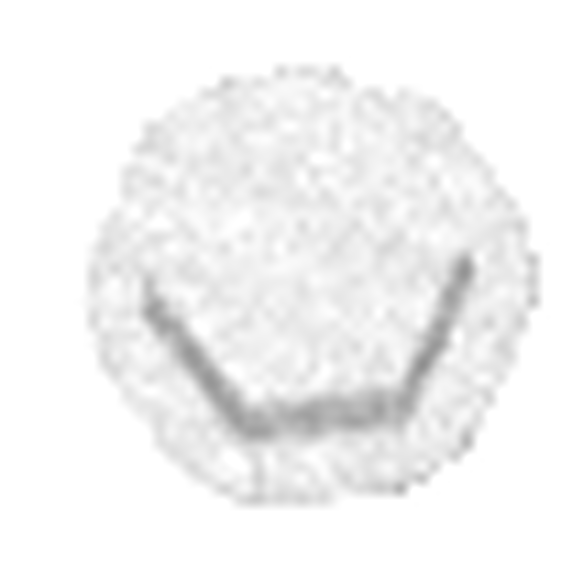

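Call:
play_rows:
  targets:
    - {"linear": [0,0,-50],"turn": 0}
    - {"linear": [-20,0,-67],"turn": -0.17}
    - {"linear": [-60,-5,-67],"turn": -0.35}
    - {"linear": [-100,-8,-67],"turn": -0.52}
    - {"linear": [-140,-10,-67],"turn": -0.7}
    - {"linear": [-180,-12,-67],"turn": -0.87}
    - {"linear": [-220,-14,-67],"turn": -1.05}
    - {"linear": [-250,-16,-67],"turn": -1.22}
    - {"linear": [-266,-16,-67],"turn": -1.4}
    - {"linear": [-266,-16,-67],"turn": -1.57}
    - {"linear": [-266,-16,-67],"turn": -1.57}
    - {"linear": [-266,-16,-67],"turn": -1.57}
    - {"linear": [-266,-16,-67],"turn": -1.57}

```text
t: 2.75
eef_pos: [532.0, -140.9, 229.4]
tcp_rot: [-3.141, 0.0, 3.139]
ft_force: [-0.7, 1.1, 0.5]
opening: 0.999
```

Run:
```python
from h import *
s=env.state();print(s['t'],s['eef_pos'],s['tcp_rot'],s['joints'])
im,d,p=snap('wrist','wrist2');P=pts(d,p)
h=cv2.cvtColor(im,cv2.COLOR_RGB2HSV)
m=(((h[...,0]<6)|(h[...,0]>174))&(h[...,1]>180)&(h[...,2]>90)).astype(np.uint8)
n,l,st,c=cv2.connectedComponentsWithStats(m)
for i in range(1,n):
    if st[i,4]<100:continue
    q=P[l==i];z=np.percentile(q[:,2],80);mm=(l==i)&(abs(P[...,2]-z)<5)
    v,u=np.nonzero(mm);w=np.array([ray(p,a,b,102)[:2] for a,b in zip(u,v)],np.float32)
    print(st[i],z,cv2.minAreaRect(w),w.mean(0))
```

```text
2.75 [ 532.0246265  -140.86116958  229.37473337] [-3.14149460e+00  2.19154537e-04  3.13892708e+00] [-3.78850366e-01  4.60538809e-01  1.81369816e+00 -1.40089455e-05
  8.67115837e-01 -1.94697204e+00]
[204   6  71  53 585] 66.91879806903125 ((405.8910217285156, -155.18948364257812), (12.147954940795898, 51.37155532836914), 25.952951431274414) [ 404.75348 -151.62877]
[ 244  172   24   54 1137] 103.1783327227903 ((527.147216796875, -144.26419067382812), (18.8500919342041, 44.24106979370117), 89.82766723632812) [ 528.6718  -143.74388]
```

View pics/wrist2.png

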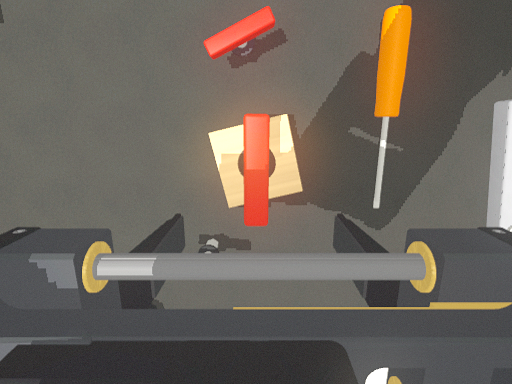

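The bar (pixels about 244–269 by 114–225) is well in view. The mask missed its brightly lit half, so I'll redo it.

Run:
```python
from h import *
im,d,p=load('wrist2');P=pts(d,p);r=im.astype(int)
m=((r[...,0]>90)&(r[...,0]>3*r[...,1])&(r[...,0]>3*r[...,2])&(P[...,2]>97)).astype(np.uint8)
m[:110]=0
v,u=np.nonzero(m);print(u.min(),u.max(),v.min(),v.max())
w=np.array([ray(p,a,b,102)[:2] for a,b in zip(u,v)],np.float32)
print(cv2.minAreaRect(w),w.mean(0),np.percentile(P[m>0][:,2],[10,50,90]))
vx=cv2.fitLine(w,cv2.DIST_L2,0,.01,.01).ravel();print(vx,np.degrees(np.arctan2(vx[1],vx[0])))
q=P[m>0];print(q.mean(0))
```

```text
244 268 114 225
((505.2242431640625, -144.00892639160156), (18.849897384643555, 88.14559936523438), 89.56580352783203) [ 535.6914  -143.85391] [101.5762897  102.55877839 103.46533389]
[ 9.9356502e-01 -1.1326304e-01  5.3569153e+02 -1.4385405e+02] -6.50345
[ 535.43073729 -143.85569806  102.83824755]
```

Call:
play_rows:
  hand: 60
  targets:
    - {"linear": [27,-3,0],"turn": 0}
    - {"linear": [27,-3,30],"turn": 0}
    - {"linear": [27,-3,60],"turn": 0}
    - {"linear": [27,-3,75],"turn": 0}
    - {"linear": [27,-3,81.5],"turn": 0}
    - {"linear": [27,-3,81.5],"turn": 0}
    - {"linear": [27,-3,81.5],"turn": 0}

```text
t: 3.68
eef_pos: [505.3, -144.0, 148.5]
tcp_rot: [-3.141, 0.001, 3.141]
ft_force: [0.5, -0.3, 0.5]
opening: 0.632
```

Call:
play_rows:
  hand: 0
  targets:
    - {"linear": [0,0,0],"turn": 0}
    - {"linear": [0,0,0],"turn": 0}
    - {"linear": [0,0,0],"turn": 0}
    - {"linear": [0,0,0],"turn": 0}
    - {"linear": [0,0,0],"turn": 0}
    - {"linear": [0,0,0],"turn": 0}

```text
t: 4.42
eef_pos: [505.0, -143.9, 147.7]
tcp_rot: [3.141, -0.0, 3.141]
ft_force: [0.0, 1.1, 0.4]
opening: 0.207
```

Run:
```python
from h import *
s=env.state();print(s['t'],s['eef_pos'],s['tcp_rot'],s['ft_force'],s['moment'],s['opening']*95.1)
```

```text
4.425 [ 504.96068161 -143.88796557  147.69715313] [ 3.14148187e+00 -1.26529671e-04  3.14084330e+00] [0.00644831 1.06797901 0.35114125] [ 0.18515425 -0.01055584 -0.00250024] 19.72514347010844
```

Call:
play_rows:
  targets:
    - {"linear": [0,0,-15],"turn": 0}
    - {"linear": [0,0,-35],"turn": 0}
    - {"linear": [0,0,-60],"turn": 0}
    - {"linear": [0,0,-85],"turn": 0}
    - {"linear": [0,0,-85],"turn": 0}
    - {"linear": [0,0,-85],"turn": 0}

```text
t: 5.18
eef_pos: [504.7, -143.8, 232.3]
tcp_rot: [3.141, -0.0, 3.141]
ft_force: [0.2, -0.4, -2.5]
opening: 0.21
```

Run:
```python
from h import *
s=env.state();print(s['t'],s['eef_pos'],s['tcp_rot'],s['ft_force'],s['moment'],s['opening']*95.1)
im,d,p=snap('side','side3');im2,d,p=snap('scene','scene3')
cv2.imwrite('pics/c3.png',np.hstack([cv2.resize(im[60:210,230:380,::-1],(400,400)),cv2.resize(im2[80:230,120:270,::-1],(400,400))]))
```

```text
5.175 [ 504.68267062 -143.84288262  232.31934698] [ 3.14137118e+00 -4.56249866e-04  3.14074657e+00] [ 0.16189623 -0.4280041  -2.52141994] [ 0.11243103 -0.04475742 -0.01339598] 19.994531588472636
```

View pics/c3.png

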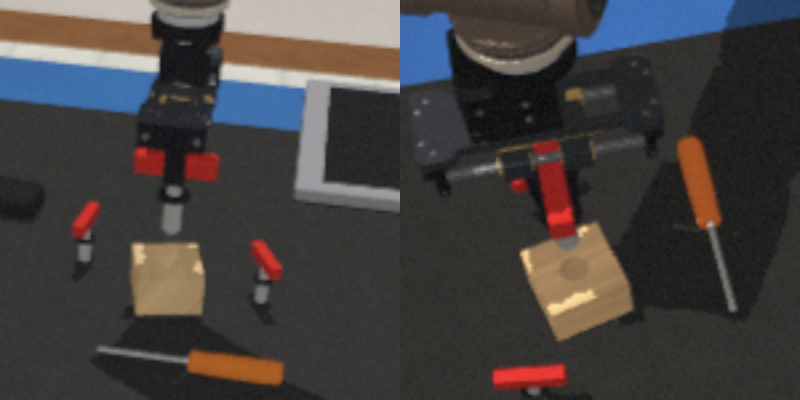

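Call:
play_rows:
  targets:
    - {"linear": [-8,25,0],"turn": 0.04}
    - {"linear": [-20,65,0],"turn": 0.09}
    - {"linear": [-33,110,0],"turn": 0.15}
    - {"linear": [-46,155,0],"turn": 0.2}
    - {"linear": [-60,200,0],"turn": 0.25}
    - {"linear": [-74,245,0],"turn": 0.3}
    - {"linear": [-84,280,5],"turn": 0.35}
    - {"linear": [-88,296,10],"turn": 0.384}
    - {"linear": [-88,296,10],"turn": 0.384}
    - {"linear": [-88,296,10],"turn": 0.384}
    - {"linear": [-88,296,10],"turn": 0.384}

```text
t: 6.65
eef_pos: [593.2, 151.1, 222.9]
tcp_rot: [-3.142, 0.0, 2.756]
ft_force: [0.0, 0.4, -2.4]
opening: 0.205
```

Run:
```python
from h import *
s=env.state();print(s['t'],s['eef_pos'],s['tcp_rot'],s['joints'],s['opening']*95.1)
im,d,p=snap('wrist','wrist4')
u,v=proj(p,(550.7,168.6,42));print(u,v)
```

```text
6.65 [593.2181762  151.10268198 222.86703716] [-3.14151901e+00  1.01586526e-04  2.75631171e+00] [ 1.41589131e-01  5.47172284e-01  1.66585057e+00 -1.43285310e-04
  9.28519024e-01 -1.04384042e+00] 19.542162216079095
259.23138586203385 141.52177462705072
```

View pics/wrist4.png

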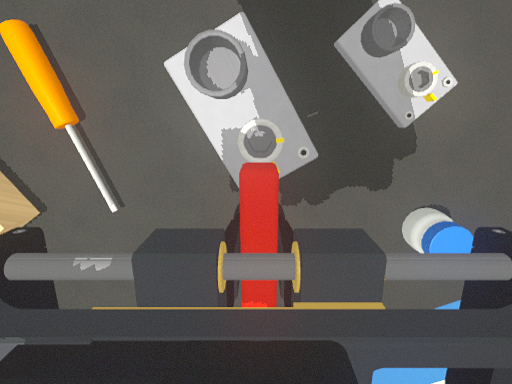

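The wrist view shows the red bar in the hand, running from (258,163) downward, and the screw head at about (261,141) with its hexagon visible. I'll measure it from this orientation.

Run:
```python
from h import *
im,d,p=load('wrist4');P=pts(d,p)
c=im[110:172,230:292,::-1];cv2.imwrite('pics/c4.png',cv2.resize(c,(620,620),interpolation=cv2.INTER_CUBIC))
r=im.astype(int)
# dark disc
g=cv2.cvtColor(im,cv2.COLOR_RGB2GRAY);
m=((g<140)&(abs(r[...,0]-r[...,2])<25)).astype(np.uint8);m[:118]=0;m[162:]=0;m[:,:235]=0;m[:,288:]=0
n,l,s,cc=cv2.connectedComponentsWithStats(m);print(s[1:],l[141,261])
k=l[143,261]
cs=max(cv2.findContours((l==k).astype(np.uint8),cv2.RETR_EXTERNAL,cv2.CHAIN_APPROX_NONE)[0],key=len)
w=np.array([ray(p,a,b,42)[:2] for a,b in cs[:,0]],np.float32);print(cv2.fitEllipse(w),cv2.minEnclosingCircle(w))
mb=((r[...,0]>90)&(r[...,0]>3*r[...,1])).astype(np.uint8);mb[:,:220]=0;mb[:,300:]=0;mb[230:]=0
v,u=np.nonzero(mb);print(u.min(),u.max(),v.min())
# far end of bar in tool frame: top plane z = TCP-144.7+99
s=env.state();z=s['eef_pos'][2]-144.7+99
e=[ray(p,u[v==v.min()+1].mean(),v.min(),z)]
yaw=s['tcp_rot'][2];tx=np.array([np.cos(yaw),np.sin(yaw)]);print('bar end tool x',(e[0][:2]-s['eef_pos'][:2])@tx, 'y',(e[0][:2]-s['eef_pos'][:2])@np.array([tx[1],-tx[0]]))
```

```text
[[244 125  32  33 696]] 1
((552.2569580078125, 169.031494140625), (26.705322265625, 30.346508026123047), 9.521263122558594) ((550.7921752929688, 169.23008728027344), 15.471626281738281)
240 278 163
bar end tool x 46.83488273757594 y 0.12871853214335802
```

View pics/c4.png

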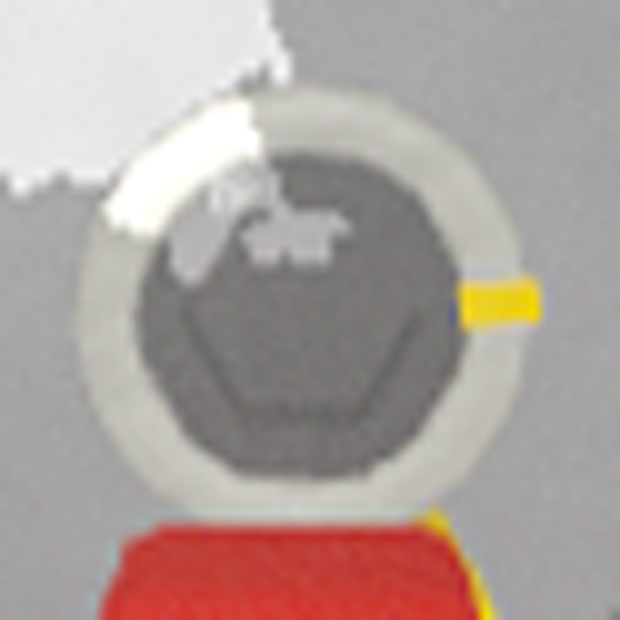

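Run:
```python
from h import *
im,d,p=load('wrist4');P=pts(d,p);s=env.state();yaw=s['tcp_rot'][2];tx=np.array([np.cos(yaw),np.sin(yaw)])
for v in range(160,180,1):
    X=P[v,259];print(v,im[v,259],d[v,259].round(1),((X[:2]-s['eef_pos'][:2])@tx).round(1),X[2].round(1))
R=np.array(p['R']);print(np.degrees(np.arccos(-R[2,2])))
for z in(42,42.5): print(ray(p,259.7,140.3 if z==42.5 else 141,z))
```

```text
160 [204 203 197] 274.1 28.6 43.3
161 [199 204 195] 274.2 27.7 43.5
162 [190 137 133] 158.0 44.5 159.1
163 [190  56  49] 155.9 44.3 161.4
164 [189  63  52] 151.3 44.6 166.1
165 [191  60  52] 148.6 44.5 168.9
166 [194  61  57] 145.9 44.4 171.7
167 [193  63  55] 143.5 44.3 174.2
168 [194  58  46] 142.1 44.1 175.7
169 [202  55  48] 141.0 43.8 177.0
170 [206  51  43] 141.3 43.3 176.8
171 [210  59  50] 139.7 43.1 178.4
172 [213  60  49] 139.7 42.6 178.6
173 [215  64  55] 140.6 42.0 177.8
174 [214  62  57] 140.3 41.6 178.2
175 [215  62  52] 141.6 40.8 177.0
176 [213  56  45] 140.8 40.5 178.0
177 [214  59  55] 140.7 40.1 178.2
178 [212  55  48] 140.0 39.7 179.0
179 [215  61  54] 141.3 39.0 177.9
14.5226819201229
[550.41433527 169.19473239  42.        ]
[549.77048221 169.45407575  42.5       ]
```

Call:
play_rows:
  targets:
    - {"linear": [20,0.3,0],"turn": 0}
    - {"linear": [40,0.6,0],"turn": 0}
    - {"linear": [46.5,0.6,0],"turn": 0}
    - {"linear": [46.5,0.6,15],"turn": 0}
    - {"linear": [46.5,0.6,28],"turn": 0}
    - {"linear": [46.5,0.6,28],"turn": 0}
    - {"linear": [46.5,0.6,28],"turn": 0}

```text
t: 7.58
eef_pos: [550.7, 169.9, 194.5]
tcp_rot: [-3.141, -0.0, 2.757]
ft_force: [0.1, 0.0, -2.8]
opening: 0.212
```

Run:
```python
from h import *
for i in range(3):
    s=env.state();print(s['t'],s['eef_pos'],s['tcp_rot'][2],s['ft_force'],s['moment']); 
    if i<2:
        n=['side','scene'][i]; im,d,p=snap(n,n+'5')
        u,v=map(int,proj(p,(550.5,169,60)));print(u,v)
        cv2.imwrite(f'pics/c5{n}.png',cv2.resize(im[v-35:v+35,u-35:u+35,::-1],(560,560),interpolation=2))
```

```text
7.575 [550.67464572 169.86601119 194.50497937] 2.756602652442969 [ 0.14743133  0.03763843 -2.84609309] [ 0.08170228 -0.02481248 -0.02415833]
257 217
7.625 [550.6739297  169.91522733 194.77785642] 2.756656591542111 [-0.17157837 -0.58170737 -2.87705095] [ 0.07761175 -0.07369426 -0.00220889]
315 167
7.675 [550.64563556 169.93059473 194.9414748 ] 2.756749821272465 [-0.58845148 -0.16855575 -2.9174226 ] [ 0.08182088 -0.04849345 -0.00413198]
```

View pics/c5side.png

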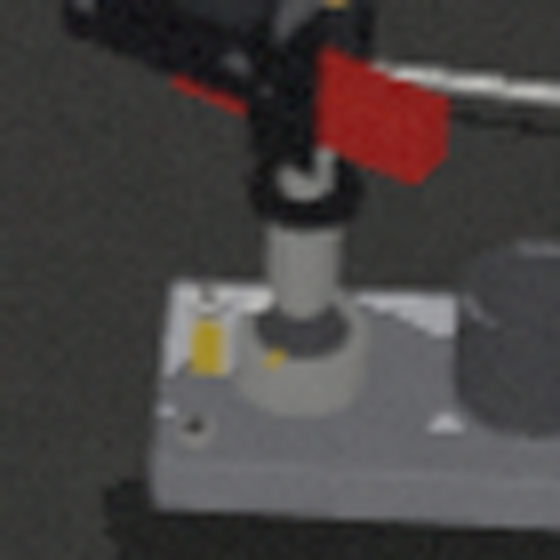

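View pics/c5scene.png

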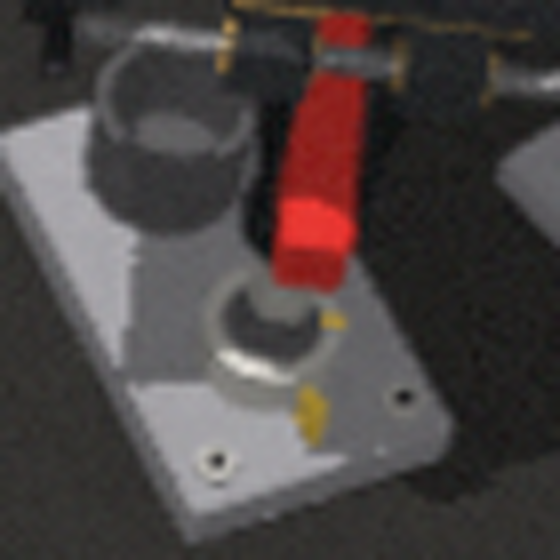

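Call:
play_rows:
  targets:
    - {"linear": [0.1,-0.7,2],"turn": 0}
    - {"linear": [0.1,-0.7,5],"turn": 0}
    - {"linear": [0.1,-0.7,8],"turn": 0}
    - {"linear": [0.1,-0.7,11],"turn": 0}
    - {"linear": [0.1,-0.7,11],"turn": 0}

```text
t: 8.3
eef_pos: [549.9, 169.4, 183.4]
tcp_rot: [-3.141, -0.0, 2.757]
ft_force: [1.0, 0.5, -1.4]
opening: 0.208
```

Call:
play_rows:
  targets:
    - {"linear": [0,0,1],"turn": 0}
    - {"linear": [0,0,2],"turn": 0}
    - {"linear": [0,0,2],"turn": 0}

```text
t: 8.68
eef_pos: [550.0, 169.4, 181.7]
tcp_rot: [-3.142, 0.0, 2.757]
ft_force: [-1.1, 0.9, -2.6]
opening: 0.21
```

Call:
play_rows:
  targets:
    - {"linear": [0,0,0.7],"turn": 0}
    - {"linear": [0,0,1.4],"turn": 0}
    - {"linear": [0,0,2],"turn": 0}
    - {"linear": [0,0,2],"turn": 0}

```text
t: 9.18
eef_pos: [550.0, 169.4, 179.7]
tcp_rot: [-3.142, -0.0, 2.757]
ft_force: [0.3, 0.7, -1.6]
opening: 0.206
```

Run:
```python
from h import *
s=env.state();print(s['eef_pos'],s['ft_force'],s['moment'])
```

```text
[550.00415413 169.35619301 179.6811415 ] [ 0.3432195   0.72962271 -1.6321788 ] [ 0.14794409 -0.04357133  0.04673174]
```

Call:
play_rows:
  targets:
    - {"linear": [0,0,0.8],"turn": 0}
    - {"linear": [0,0,1.6],"turn": 0}
    - {"linear": [0,0,2.4],"turn": 0}
    - {"linear": [0,0,2.4],"turn": 0}

```text
t: 9.68
eef_pos: [550.0, 169.3, 177.3]
tcp_rot: [-3.142, -0.0, 2.757]
ft_force: [-0.5, -1.0, -1.3]
opening: 0.207
```

Call:
play_rows:
  targets:
    - {"linear": [0,0,1],"turn": 0}
    - {"linear": [0,0,2],"turn": 0}
    - {"linear": [0,0,3],"turn": 0}
    - {"linear": [0,0,3],"turn": 0}

```text
t: 10.18
eef_pos: [550.0, 169.4, 174.2]
tcp_rot: [-3.142, -0.0, 2.757]
ft_force: [-0.2, 0.8, -1.9]
opening: 0.204
```

Run:
```python
from h import *
s=env.state();print(s['eef_pos'],s['ft_force'],s['moment'])
im,d,p=snap('side','side6');u,v=257,217
cv2.imwrite('pics/c6.png',cv2.resize(im[v-35:v+35,u-35:u+35,::-1],(560,560),interpolation=2))
```

```text
[549.99256808 169.37308762 174.24017278] [-0.22904743  0.83689662 -1.88662153] [ 0.03944237 -0.05817995  0.0469299 ]
```

View pics/c6.png

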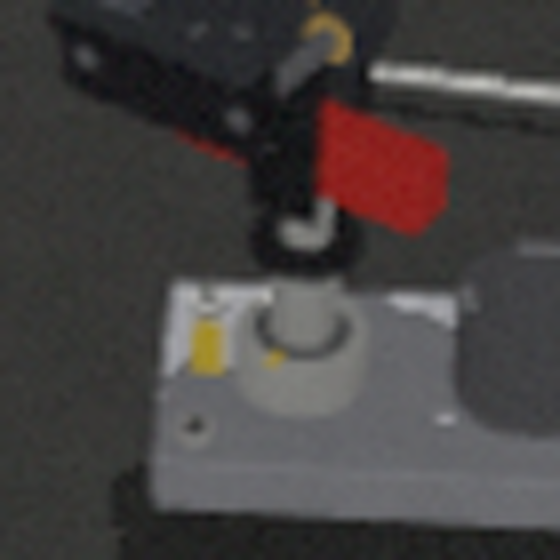

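The key has dropped past the cone depth with almost no force and sits inside the socket. I'll keep lowering it gently.

Call:
play_rows:
  targets:
    - {"linear": [0,0,1],"turn": 0}
    - {"linear": [0,0,2],"turn": 0}
    - {"linear": [0,0,3],"turn": 0}
    - {"linear": [0,0,3.8],"turn": 0}
    - {"linear": [0,0,3.8],"turn": 0}

```text
t: 10.85
eef_pos: [550.0, 169.4, 170.5]
tcp_rot: [-3.142, -0.0, 2.757]
ft_force: [-0.1, -0.2, -2.2]
opening: 0.206
```

Call:
play_rows:
  targets:
    - {"linear": [0,0,0.5],"turn": 0}
    - {"linear": [0,0,1],"turn": 0}
    - {"linear": [0,0,1],"turn": 0}

```text
t: 11.22
eef_pos: [550.0, 169.4, 169.5]
tcp_rot: [3.142, 0.0, 2.757]
ft_force: [0.3, 0.5, -2.8]
opening: 0.208
```

Call:
play_rows:
  targets:
    - {"linear": [0,0,0.3],"turn": 0}
    - {"linear": [0,0,0.5],"turn": 0}
    - {"linear": [0,0,0.5],"turn": 0}

```text
t: 11.6
eef_pos: [550.0, 169.3, 169.0]
tcp_rot: [-3.142, 0.0, 2.757]
ft_force: [-0.2, -0.8, -1.0]
opening: 0.213
```

Call:
play_rows:
  targets:
    - {"linear": [0,0,0.3],"turn": 0}
    - {"linear": [0,0,0.5],"turn": 0}
    - {"linear": [0,0,0.5],"turn": 0}

```text
t: 11.98
eef_pos: [550.0, 169.4, 168.6]
tcp_rot: [3.142, 0.0, 2.757]
ft_force: [-0.6, -0.9, -0.9]
opening: 0.207
```

Run:
```python
from h import *
s=env.state();print(s['eef_pos'],s['ft_force'],s['moment'])
```

```text
[550.03983749 169.38331576 168.64459051] [-0.55697874 -0.86251258 -0.91719716] [ 0.04138468 -0.02627113 -0.02609182]
```

Call:
play_rows:
  targets:
    - {"linear": [0,0,0.3],"turn": 0}
    - {"linear": [0,0,0.5],"turn": 0}
    - {"linear": [0,0,0.5],"turn": 0}

```text
t: 12.35
eef_pos: [550.1, 169.4, 168.5]
tcp_rot: [3.141, 0.001, 2.757]
ft_force: [-2.0, 0.6, 5.2]
opening: 0.211
```

Run:
```python
from h import *
s=env.state();print(s['eef_pos'],s['ft_force'],s['moment'])
```

```text
[550.09555578 169.36517296 168.48357244] [-1.96232108  0.62321128  5.23624757] [-0.01090721  0.35012076  0.00862896]
```

The key is home: floor contact came at TCP z 168.5 with about 8 N, against a predicted 168.7. I'll ease the pressure slightly and start turning clockwise.

Call:
play_rows:
  targets:
    - {"linear": [0,0,-0.2],"turn": 0}
    - {"linear": [0,0,-0.2],"turn": 0}
    - {"linear": [0,0,-0.2],"turn": 0.06}
    - {"linear": [0,0,-0.2],"turn": 0.12}
    - {"linear": [0,0,-0.2],"turn": 0.18}
    - {"linear": [0,0,-0.2],"turn": 0.24}
    - {"linear": [0,0,-0.2],"turn": 0.3}
    - {"linear": [0,0,-0.2],"turn": 0.3}

```text
t: 13.35
eef_pos: [550.1, 169.4, 168.5]
tcp_rot: [3.141, 0.0, 2.456]
ft_force: [-1.6, -0.8, 5.6]
opening: 0.204
```

Run:
```python
from h import *
s=env.state();print(s['eef_pos'],s['tcp_rot'],s['ft_force'],s['moment'])
im,d,p=snap('side','side7');u,v=257,217
cv2.imwrite('pics/c7.png',cv2.resize(im[v-35:v+35,u-35:u+35,::-1],(560,560),interpolation=2))
```

```text
[550.10734308 169.35896898 168.49498625] [3.14136904e+00 4.08041876e-04 2.45618885e+00] [-1.56314239 -0.7787854   5.58787571] [-0.15035439  0.3202793   0.02476867]
```

View pics/c7.png

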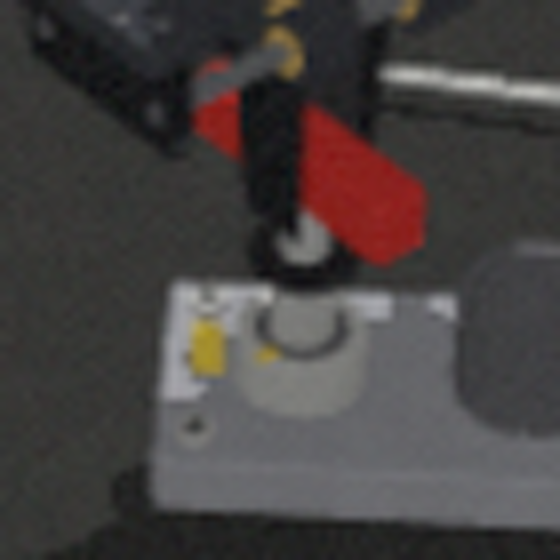

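The yellow line moved from (275,358) to (267,355) in the crop, so the screw is turning. The collar is low and forces are small. Continuing.

Call:
play_rows:
  targets:
    - {"linear": [0,0,0],"turn": 0.07}
    - {"linear": [0,0,0],"turn": 0.14}
    - {"linear": [0,0,0],"turn": 0.21}
    - {"linear": [0,0,0],"turn": 0.28}
    - {"linear": [0,0,0],"turn": 0.35}
    - {"linear": [0,0,0],"turn": 0.42}
    - {"linear": [0,0,0],"turn": 0.49}
    - {"linear": [0,0,0],"turn": 0.56}
    - {"linear": [0,0,0],"turn": 0.63}
    - {"linear": [0,0,0],"turn": 0.7}
    - {"linear": [0,0,0],"turn": 0.7}
    - {"linear": [0,0,0],"turn": 0.7}

```text
t: 14.9
eef_pos: [549.8, 169.3, 168.5]
tcp_rot: [-3.141, 0.0, 1.757]
ft_force: [-3.1, -0.8, 7.0]
opening: 0.207
```

Run:
```python
from h import *
s=env.state();print(s['eef_pos'],s['tcp_rot'],s['ft_force'],s['moment'],s['joints'])
a=[]
for n,(u,v) in(('side',(257,217)),('scene',(315,175))):
    im,d,p=snap(n,n+'8');a.append(cv2.resize(im[v-25:v+25,u-25:u+25,::-1],(400,400),interpolation=2))
cv2.imwrite('pics/c8.png',np.hstack(a))
```

```text
[549.78560322 169.27201276 168.50540253] [-3.14110190e+00  1.83710781e-04  1.75695147e+00] [-3.09678708 -0.75065959  6.97770768] [-0.36097073  0.78459768  0.06920496] [ 1.83929745e-01  5.73829019e-01  1.80435681e+00 -2.67155523e-04
  7.63897187e-01 -2.03237923e-03]
```

View pics/c8.png

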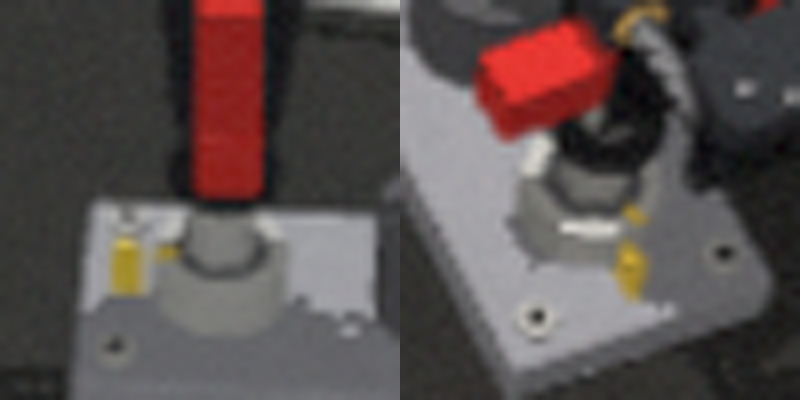

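```bash
cat > ang.py <<'E'
from h import *
import sys
def run(f,boxes=None):
    im,d,p=load(f);r=im.astype(float)
    w=np.clip((r[...,0]+r[...,1])/2-r[...,2]-35,0,None)*(abs(r[...,0]-r[...,1])<70)
    u0,v0=map(int,proj(p,(560,170,42)));roi=np.zeros(w.shape);roi[v0-20:v0+20,u0-20:u0+20]=1;w*=roi
    n,l,s,c=cv2.connectedComponentsWithStats((w>0).astype(np.uint8))
    for i in range(1,n):
        if s[i,4]<3: continue
        v,u=np.nonzero(l==i);ww=w[l==i];cu,cv=(u*ww).sum()/ww.sum(),(v*ww).sum()/ww.sum()
        q=ray(p,cu,cv,42.5)[:2];print(f,s[i],round(cu,1),round(cv,1),q.round(1),'r',np.hypot(*(q-C)).round(1),'ang',np.degrees(np.arctan2(*(q-C)[::-1])).round(1))
C=np.array([550.3,169.3])
for f in sys.argv[1:]:run(f)
E
python3 ang.py wrist1 wrist4 side0 side5 scene5 side7 side8 scene8
```

```text
wrist1 [263 129   7   4  21] 266.2 130.0 [555.8 184.3] r 16.0 ang 70.1
wrist1 [290 142   1   4   4] 290.0 143.1 [573.4 174.8] r 23.7 ang 13.4
wrist4 [275 137   9   6  41] 279.5 139.9 [556.5 186.9] r 18.7 ang 70.7
wrist4 [271 161   8   9  18] 275.1 164.7 [576.9 174.4] r 27.1 ang 10.9
wrist4 [249 162   3   1   3] 250.5 162.0 [565.6 153.5] r 22.0 ang -46.0
wrist4 [265 162   5   1   5] 267.2 162.0 [571.6 168.4] r 21.3 ang -2.5
side0 [246 222   4   7  27] 247.4 225.0 [574.2 184.8] r 28.5 ang 33.1
side0 [255 226   3   2   4] 255.9 226.4 [552.1 185.5] r 16.3 ang 83.7
side5 [246 222   4   7  27] 247.4 225.1 [574.3 185. ] r 28.7 ang 33.1
side5 [255 226   3   2   4] 255.9 226.4 [552.  185.4] r 16.2 ang 84.0
scene5 [320 171   3   2   6] 321.1 171.7 [554.  186.1] r 17.2 ang 77.8
scene5 [317 180   4   8  22] 318.5 183.2 [584.1 169.3] r 33.8 ang -0.0
side7 [246 222   4   7  27] 247.4 225.1 [574.2 185. ] r 28.6 ang 33.3
side7 [254 225   3   2   5] 255.0 225.9 [554.8 183.8] r 15.2 ang 72.7
side8 [256 209   1   3   3] 256.0 209.6 [564.5 118.4] r 52.8 ang -74.4
side8 [246 222   4   7  27] 247.4 224.9 [574.5 184.4] r 28.5 ang 32.1
side8 [252 223   2   2   3] 252.4 223.1 [563.1 174.5] r 13.8 ang 21.8
scene8 [318 176   3   2   4] 318.9 176.4 [565.9 176.4] r 17.2 ang 24.5
scene8 [317 180   4   8  23] 318.4 183.1 [584.  169.1] r 33.7 ang -0.3
```

Call:
play_rows:
  targets:
    - {"linear": [0,0,0],"turn": 0.06}
    - {"linear": [0,0,0],"turn": 0.12}
    - {"linear": [0,0,0],"turn": 0.18}
    - {"linear": [0,0,0],"turn": 0.24}
    - {"linear": [0,0,0],"turn": 0.24}
    - {"linear": [0,0,0],"turn": 0.24}

```text
t: 15.75
eef_pos: [549.7, 169.3, 168.5]
tcp_rot: [-3.141, 0.0, 1.517]
ft_force: [-2.8, -0.3, 7.5]
opening: 0.205
```

```bash
python3 - <<'E'
from h import *
s=env.state();print(s['eef_pos'],s['tcp_rot'],s['ft_force'],s['moment'])
a=[]
for n,(u,v) in(('side',(257,217)),('scene',(315,175))):
    im,d,p=snap(n,n+'9');a.append(cv2.resize(im[v-25:v+25,u-25:u+25,::-1],(400,400),interpolation=2))
cv2.imwrite('pics/c9.png',np.hstack(a))
E
python3 ang.py side9 scene9
```

```text
[549.65836364 169.32417445 168.4800036 ] [-3.14079421e+00  2.80168399e-04  1.51699448e+00] [-2.76658321 -0.31725538  7.47307496] [-0.21818327  0.90154938  0.02726388]
side9 [246 222   4   7  27] 247.4 225.1 [574.2 185.1] r 28.7 ang 33.4
side9 [251 222   3   1   3] 252.0 222.0 [565.  170.5] r 14.8 ang 4.7
scene9 [316 176   3   3   6] 317.5 177.2 [567.3 172.3] r 17.3 ang 10.0
scene9 [317 180   4   8  23] 318.4 183.3 [584.4 169.1] r 34.1 ang -0.3
```

View pics/c9.png

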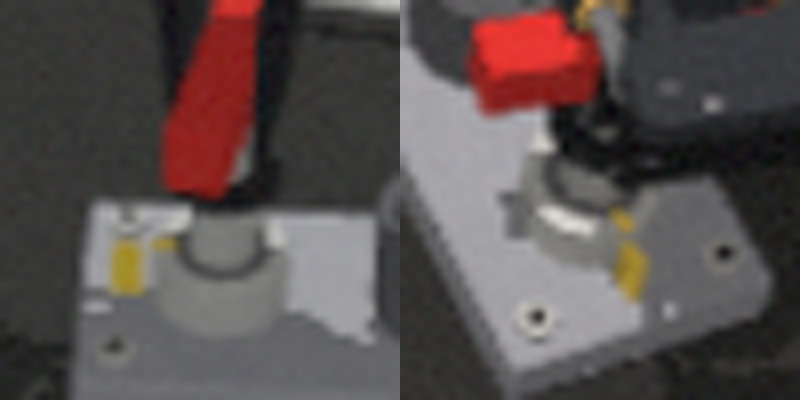

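The line and pointer agree to within about 2–3° (line at 8–11°, foot axis at about 8°). I'll release and go straight up.

Call:
play_rows:
  hand: 50
  targets:
    - {"linear": [0,0,0],"turn": 0}
    - {"linear": [0,0,0],"turn": 0}
    - {"linear": [0,0,0],"turn": 0}
    - {"linear": [0,0,0],"turn": 0}

```text
t: 16.35
eef_pos: [550.0, 169.4, 168.1]
tcp_rot: [3.142, 0.0, 1.517]
ft_force: [0.2, 0.5, -0.0]
opening: 0.521
```

Call:
play_rows:
  targets:
    - {"linear": [0,0,-5],"turn": 0}
    - {"linear": [0,0,-15],"turn": 0}
    - {"linear": [0,0,-30],"turn": 0}
    - {"linear": [0,0,-60],"turn": 0}
    - {"linear": [0,-40,-100],"turn": 0}
    - {"linear": [-60,-80,-130],"turn": 0}
    - {"linear": [-90,-90,-130],"turn": 0}
    - {"linear": [-90,-90,-130],"turn": 0}
    - {"linear": [-90,-90,-130],"turn": 0}

```text
t: 17.48
eef_pos: [455.7, 84.5, 299.0]
tcp_rot: [3.14, -0.0, 1.516]
ft_force: [-0.1, 1.2, -0.3]
opening: 0.524
```

```bash
python3 - <<'E'
from h import *
s=env.state();print(s['t'],s['eef_pos'],s['ft_force'],s['opening'])
a=[]
for n in('side','scene'):
    im,d,p=snap(n,n+'10');u,v=map(int,proj(p,(550,170,60)));a.append(cv2.resize(im[v-35:v+35,u-35:u+35,::-1],(400,400),interpolation=2))
    P=pts(d,p);r=im.astype(int);m=(r[...,0]>90)&(r[...,0]>3*r[...,1])&(abs(P[...,0]-550)<70)&(abs(P[...,1]-169)<70)
    q=P[m];print(n,np.percentile(q[:,2],[50,90,97]).round(1),q.mean(0).round(1),cv2.minAreaRect(q[q[:,2]>118][:,:2].astype(np.float32)))
cv2.imwrite('pics/c10.png',np.hstack(a)); snap('wrist','wrist10')
E
python3 ang.py side10 scene10
```

```text
17.475 [455.6949781   84.54662025 298.96572536] [-0.14332281  1.20826184 -0.27993778] 0.5244954045139895
side [123.1 125.9 127. ] [545.  181.8 121.2] ((545.3306274414062, 171.86956787109375), (90.25028991699219, 20.638690948486328), 86.8973617553711)
scene [120.9 123.6 124.5] [553.1 166.9 118.4] ((549.6773071289062, 167.320068359375), (88.83467864990234, 21.36809730529785), 86.7509536743164)
side10 [246 222   4   7  28] 247.4 224.7 [574.6 183.7] r 28.2 ang 30.6
side10 [251 222   3   1   3] 252.0 222.0 [565.  170.5] r 14.8 ang 4.7
scene10 [316 176   5  12  35] 318.3 181.4 [579.3 170.4] r 29.0 ang 2.1
```

View pics/c10.png

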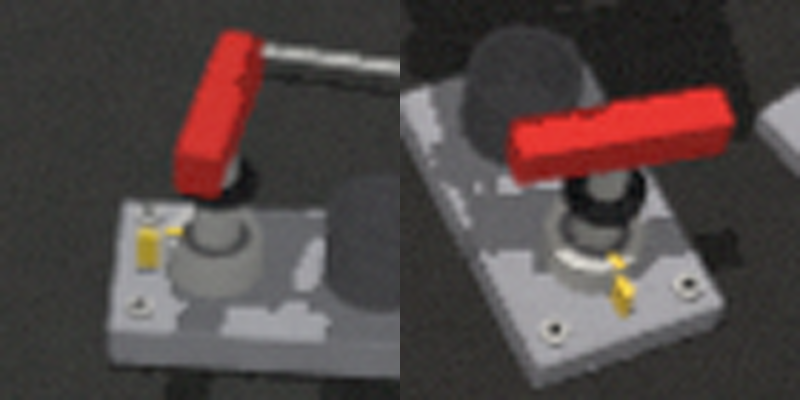

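View pics/wrist10.png

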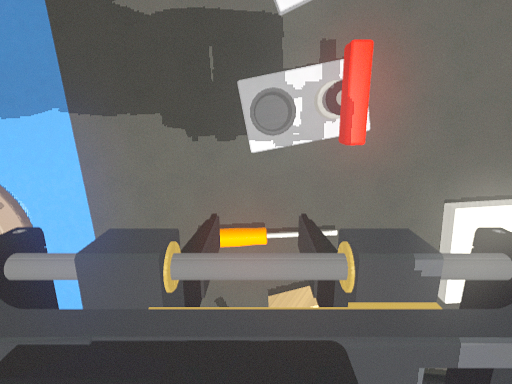

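The key stands upright and home, with the bar top at about 123 mm. I'll take one clear wrist look at the line from the pointer side.

Call:
play_rows:
  targets:
    - {"linear": [5,40,0],"turn": 0}
    - {"linear": [10,80,0],"turn": 0}
    - {"linear": [20,120,0],"turn": 0}
    - {"linear": [23,155,0],"turn": 0}
    - {"linear": [23,155,0],"turn": 0}
    - {"linear": [23,155,0],"turn": 0}
    - {"linear": [23,155,0],"turn": 0}

```text
t: 18.5
eef_pos: [610.6, 99.2, 298.3]
tcp_rot: [-3.141, 0.0, 1.517]
ft_force: [-0.5, -0.2, -0.2]
opening: 0.523
```

Run:
```python
from h import *
print(env.state()['eef_pos'])
im,d,p=snap('wrist','wrist11');u,v=map(int,proj(p,(560,170,60)));print(u,v);v=max(v,40);u=max(u,40)
cv2.imwrite('pics/c11.png',cv2.resize(im[v-40:v+40,u-40:u+40,::-1],(600,600),interpolation=2))
r=im.astype(float);h=cv2.cvtColor(im,cv2.COLOR_RGB2HSV)
m=((h[...,0]>20)&(h[...,0]<35)&(h[...,1]>150)).astype(np.uint8);m[:max(v-40,0)]=0;m[v+40:]=0
n,l,s,c=cv2.connectedComponentsWithStats(m)
for i in range(1,n):
    for z in(42.5,40.5):
        q=ray(p,*c[i],z)[:2]-np.array([550.3,169.3]);print(s[i],z,q.round(1),np.degrees(np.arctan2(q[1],q[0])).round(1))
```

```text
[610.59114257  99.21994529 298.33868256]
209 118
[226 113   8   4  24] 42.5 [31.1  3.7] 6.8
[226 113   8   4  24] 40.5 [30.9  3.8] 6.9
[216 114   7   4  16] 42.5 [18.5  3.3] 10.0
[216 114   7   4  16] 40.5 [18.3  3.3] 10.3
```

View pics/c11.png

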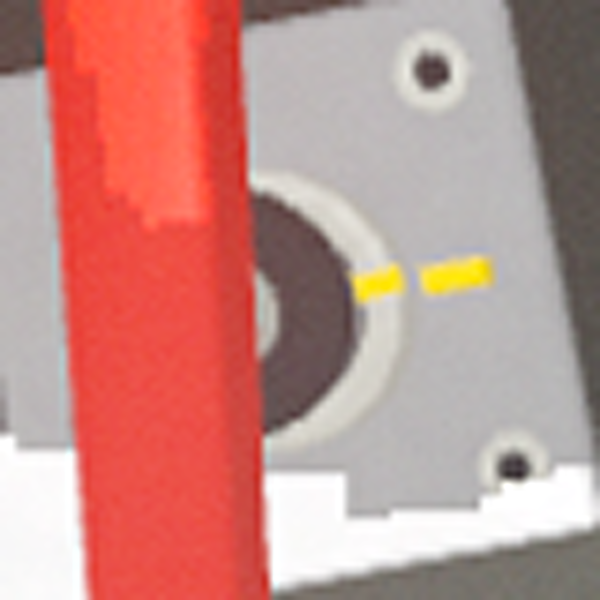

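The line at (378,284) and the pointer at (457,275) in the crop are collinear to within about 3° (0.05 rad). That is well inside the 0.16 rad tolerance, so I'm handing in.

```bash
python3 -c "
from cell import env
print(env.job_done(),env.state()['t'])"
```

```text
the job is handed in; nothing more can be done
the job is handed in; nothing more can be done
```

The red T-handle key is standing fully home in the clamp screw, released, with the screw turned to the pointer. I handed the job in; no verdict is reported.

- **Seating:** I read the socket's flats from the wrist camera and pre-turned the key 0.384 rad to match, so it dropped in without any searching. It touched the floor with about 8 N.
- **Turning:** I turned it 1.24 rad clockwise, including the play, and pressed with about 10 N at most, against the 40 N limit.
- **Last checks:** The top of the bar is at about 123 mm, which is the height expected when the key is home. The key looks upright. The yellow line is within about 3° (0.05 rad) of the pointer.
- **Disagreements:** The side camera put the line and the scene positions several mm off from the other two views, so I relied on the wrist and scene cameras. The first move call was refused because it had no "turn" value; nothing moved.
- **Not measured:** I did not measure the other items on the bench after the job. The arm stayed clear of them throughout.

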